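Load the filter housing from the spacer stacks and clamp it shut

TASK

Unstack the filter tiles from the two stacks: pile all the tiles squarely on top of one another on the centre of the housing's seat, and set every metal spacer plate aside in one pile of its own on the empty riser block. When all the tiles are in, lower the cover over them so that its flange sits flat on the housing's flange, then swing both halves of the clamp ring fully closed around the flanges, and last swing the latch fully across to lock them. Leave the jar, beaker and spatula alone.

Things in the scene. Friction and masses are not known exactly. Their poses are not given: they have to be found in the camera images.
- seat (a point): centre of the housing's flange face, 40 mm above the bench; z up, -x points to the side where the clamp ring opens (towards the robot), +x to its hinge. The fixed steel housing has a flange 90 mm across; on it a round perforated seat, 69 mm across at the foot and 65 mm at its bevelled top, rises 4 mm: the first tile's underside lies there, 44 mm above the bench
- cover: steel cover, a bell: flange 90 mm across, 6 mm thick at the bottom; wall 80 mm across outside, 72 mm inside, inner height 52 mm, roof top at 58 mm; a round black knob 26 mm across on its centre, from 58 to 85 mm above the underside. Origin: centre of the flange's underside; z up. About 0.3 kg. Seated when its underside lies on the seat point's height; its bore fits round the seat's foot with 1.5 mm to spare
- tile_1: pale tan sintered filter tile, 40 x 40 x 10 mm, about 40 g; origin: centre of its underside, z up, x and y along its sides. Lies on spacer_1, under spacer_2
- tile_2: pale tan sintered filter tile, 40 x 40 x 10 mm, about 40 g; origin: centre of its underside, z up, x and y along its sides. If present, lies on top of spacer_2; absent in some starts
- tile_3: pale tan sintered filter tile, 40 x 40 x 10 mm, about 40 g; origin: centre of its underside, z up, x and y along its sides. Lies on spacer_3, under spacer_4
- tile_4: pale tan sintered filter tile, 40 x 40 x 10 mm, about 40 g; origin: centre of its underside, z up, x and y along its sides. If present, lies on top of spacer_4; absent in some starts
- spacer_1: aluminium spacer plate, 60 x 60 x 8 mm, about 80 g; origin: centre of its underside, z up, x and y along its sides. Bottom plate of a stack, lies on stand_a
- spacer_2: aluminium spacer plate, 60 x 60 x 8 mm, about 80 g; origin: centre of its underside, z up, x and y along its sides. Lies on tile_1
- spacer_3: aluminium spacer plate, 60 x 60 x 8 mm, about 80 g; origin: centre of its underside, z up, x and y along its sides. Bottom plate of a stack, lies on stand_b
- spacer_4: aluminium spacer plate, 60 x 60 x 8 mm, about 80 g; origin: centre of its underside, z up, x and y along its sides. Lies on tile_3
- stand_a: plain grey riser block fixed to the bench, 44 x 44 x 10 mm, plates on it overhang it by 8 mm all round; origin: centre of its underside; carries the stack spacer_1, tile_1, spacer_2, and tile_2 if present (from below)
- stand_b: plain grey riser block fixed to the bench, 44 x 44 x 10 mm, plates on it overhang it by 8 mm all round; origin: centre of its underside; carries the stack spacer_3, tile_3, spacer_4, and tile_4 if present (from below)
- park: plain grey riser block fixed to the bench, 44 x 44 x 10 mm, plates on it overhang it by 8 mm all round; origin: centre of its underside; the empty riser block where the spacers are to be piled
- hinge (a point): on the vertical hinge axis of both clamp halves, 62 mm behind the housing's axis (+x of the housing), 50 mm above the bench
- jaw_left (a joint): the clamp half on the housing's +y side, a half ring (30 to 53 mm above the bench) turning level about the hinge: 0 = fully closed (a stop), grows as it opens, 1.0 = wide open, starts 0.62 to 0.88; stays where it is left (about 1.5 N at its pin moves it)
- jaw_left_pin (a point): top centre of the upright round handle pin on the free end of that half: 12 mm across, rises from 48 to 82 mm above the bench, 139 mm from the hinge; when closed it stands 76 mm from the housing's axis on the -x side and 20 mm to +y
- jaw_right (a joint): the clamp half on the housing's -y side, a half ring (30 to 53 mm above the bench) turning level about the hinge: 0 = fully closed (a stop), grows as it opens, 1.0 = wide open, starts 0.62 to 0.88; stays where it is left (about 1.5 N at its pin moves it)
- jaw_right_pin (a point): top centre of the upright round handle pin on the free end of that half: 12 mm across, rises from 48 to 82 mm above the bench, 139 mm from the hinge; when closed it stands 76 mm from the housing's axis on the -x side and 20 mm to -y
- latch (a joint): latch bar turning level on the end lug of the left clamp half (the bar's top is 56 mm above the bench): 0 = fully across onto the right half's lug (a stop), grows as it swings out towards the robot, then away to the left; 1.9 = most open, starts 1.1 to 1.7; stays where it is left (about 1.5 N at its pin moves it)
- latch_pivot (a point): on the latch's vertical axis, 56 mm above the bench; it rides on the left clamp half, 20 mm outside of that half's pin. A boss there is 60 mm high
- latch_pin (a point): top centre of the latch's upright round pin: 10 mm across, rises from 56 to 106 mm above the bench, 48 mm from the latch's pivot; on closing, it moves towards the housing's axis and to the right half
- jar: bystander: closed jar 66 mm across, 85 mm high; origin under its centre
- beaker: bystander: clear cup 72 mm across, 85 mm high; origin under its centre
- spatula: bystander: flat steel laboratory spatula, 187 mm long, lying along its x
Things that resemble listed ones, but are neither listed nor needed, are in the scene too. Leave any green or red look-alike of the cover alone.

How it is judged:
By the outcome, as a careful person would: the job done as asked, in the order asked, and still so for the second after the job is handed in, with the robot touching nothing.
Of tile_2, tile_4 only 1 to 2 are there at a start; the rules pass over those that are not, and their reading is None.
At some moment in a run one of cover may be knocked a few centimetres aside while the robot is not near it.
Once in a run the grip may slacken for a moment while it holds something.
It also fails if it takes over 210 s, if anything falls off the work surface, if the arm or the gripper's body presses on something with over 40 N, if the wrist force passes 120 N, or if a joint passes its speed limit or range.

ROBOT

A 6-joint arm with a two-finger parallel gripper is mounted at the origin on the work surface. World frame = base frame: x ahead of the robot, y to its left, z up, the work surface at z = 0. Lengths are in m, angles in degrees, forces in N, time in s.
With the tool pointing down it reaches from about 0.325 to 0.85 m from the base axis. Payload 15.5 kg.
Tool frame: the origin (TCP) lies at the very end of the fingers, on their centre line; the grasp point (between the pads) lies arm.grip_depth behind it (arm.grip_depth is the distance from the TCP to the grasp point, in m); z points along the fingers, y is the direction in which the jaws open and shut (so a half turn about z gives the same grasp; the last joint's range is limited). The gripper opens to 91 mm and grips with 3 to 60 N. Pads are 32 mm wide; open, the fingers measure 118 mm over their backs; the gripper's body (76 mm by 178 mm) begins 60 mm behind the grasp point.
Start: joints at [-82.592, 28.281, 77.091, -0, 74.628, -5.472], TCP at [0.139, -0.609, 0.214] pointing down, gripper open.
Joint ranges: [-166.48, 166.48], [-47.26, 123.95], [12.59, 153.08], [-70.14, 250.14], [6.76, 159.57], [-176.63, 176.63]. Speed limits (degrees/s): [108.29, 108.29, 147.25, 172.46, 172.46, 172.46].

INTERFACE

Orientations are given as a 3x3 rotation matrix whose columns are the frame's x, y, z axes.
In Python, from rig import arm gives the robot as it stands. Calls block until the motion is done:
- arm.move_to(position, orientation): joint-space move of the TCP to a pose.
- arm.move_l(position, orientation=None, feed=0.15): straight line of the TCP; orientation=None keeps the orientation; feed is the mean speed in m/s.
- arm.move_joints(angles): joint-space move.
- arm.grip(opening): finger opening in m; the grip force is fixed at half the most; returns when the fingers have stopped.
- arm.sleep(seconds).
- arm.solve_ik(position, orientation): joint angles nearest the present ones, or None.
- arm.snapshot(name): name is "side" or "top" or "wrist"; returns the picture (400x640x3 uint8, red, green, blue); there is no depth.
- arm.get_calibration(name): a dict with "intrinsics" (3x3 intrinsics, pixels), "cam_to_world" (4x4, takes a point from camera to world coordinates). Camera axes: x right, y down, z forward; pixel columns grow to the right and rows downward; lengths in m; the calibration is good to about 2 mm. A picture is of the moment at which its call begins: read the wrist's pose just before it. get_calibration takes no time and is no camera call; for the wrist camera it gives the pose at the moment of the call.
A pose or a line that the arm cannot do raises arm.Unreachable and nothing moves.
- arm.sign_off(): hands the job in, once; it reports no verdict.
Readings, each from a call of its own:
- arm.current_t(): time.
- arm.current_joint_positions(): joint angles.
- arm.current_dq(): joint speeds.
- arm.current_tau(): joint torques, N m.
- arm.current_ee_pos(): TCP position.
- arm.current_tool_rot(): TCP orientation.
- arm.current_force(): force on the tool from outside, world axes, zero at the start.
- arm.current_torque(): the same for the moment, N m.
- arm.current_width(): finger opening in m.
Only numpy, scipy, OpenCV 4.12 (cv2) and the standard library are available. Lean on these libraries where they do the work, as an engineer would, in place of code of your own. Each camera call takes 0.05 s, during which the arm holds its last target.

## Working session

There is one attempt and no reset: what is moved stays moved. The work goes in short steps, each a Python script; the robot and the scene stay as the last script left them, time stands still between calls to the robot, and variables do not carry over. Pictures are saved under pics/ and viewed, and the job is handed in when it is done.

```bash
ls; mkdir -p pics; python3 - <<'E'
from rig import arm
import cv2
for n in ["top","side","wrist"]:
    im=arm.snapshot(n); cv2.imwrite(f"pics/{n}0.png",im[:,:,::-1])
    c=arm.get_calibration(n); print(n,c["intrinsics"],c["cam_to_world"])
print(arm.grip_depth,arm.current_t(),arm.current_ee_pos(),arm.current_tool_rot(),arm.current_width())
E
```

```text
pics
top [[421.77360748   0.         315.451935  ]
 [  0.         421.77360748 197.01542059]
 [  0.           0.           1.        ]] [[-0.10966771 -0.97334532  0.20142464  0.24376072]
 [-0.99395434  0.1084651  -0.01703215  0.08086972]
 [-0.00526938 -0.20207477 -0.97935592  1.49876995]
 [ 0.          0.          0.          1.        ]]
side [[414.59658751   0.         313.39621972]
 [  0.         414.59658751 198.54772203]
 [  0.           0.           1.        ]] [[-0.99042836 -0.09016897  0.10450462  0.44310657]
 [-0.13775518  0.69329406 -0.70736614  0.86372299]
 [-0.00866995 -0.71499154 -0.69907935  0.88641634]
 [ 0.          0.          0.          1.        ]]
wrist [[310.98439122   0.         318.26075042]
 [  0.         310.98439122 201.41022179]
 [  0.           0.           1.        ]] [[ 0.22384045 -0.93191097 -0.28537239  0.22174845]
 [-0.97462395 -0.2146001  -0.06367848 -0.59093183]
 [-0.00189827  0.29238458 -0.95629893  0.38280692]
 [ 0.          0.          0.          1.        ]]
0.0188 0.15 [ 0.13927232 -0.60899145  0.21347705] [[ 9.74833203e-01  2.22935439e-01 -1.30758038e-04]
 [ 2.22935464e-01 -9.74832772e-01  9.19153831e-04]
 [ 7.74447422e-05 -9.25172277e-04 -9.99999569e-01]] 0.09128374505990969
```

View pics/top0.png

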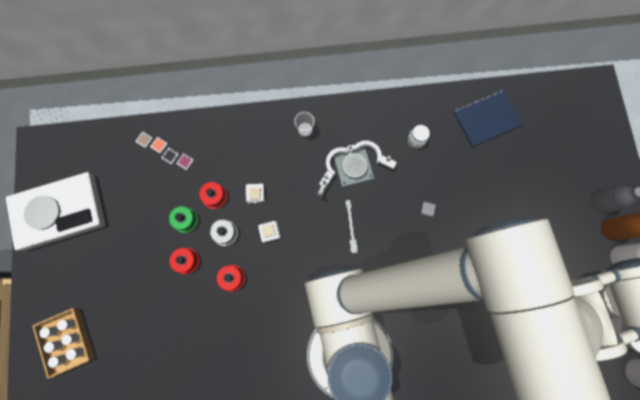

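View pics/side0.png

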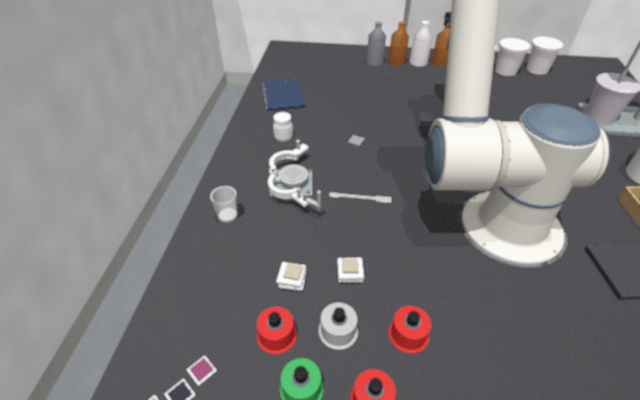

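View pics/wrist0.png

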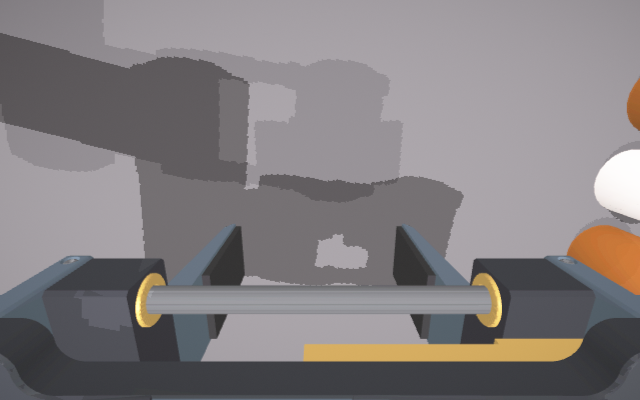

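```bash
cat > h.py <<'E'
import numpy as np, cv2
from rig import arm
def ray2plane(cal,px,z):
    K=cal["intrinsics"];T=np.array(cal["cam_to_world"])
    d=T[:3,:3]@np.linalg.solve(K,[px[0],px[1],1.0]); o=T[:3,3]
    return o+d*(z-o[2])/d[2]
def proj(cal,p):
    K=cal["intrinsics"];T=np.array(cal["cam_to_world"])
    c=T[:3,:3].T@(np.asarray(p,float)-T[:3,3]); q=K@c
    return q[:2]/q[2]
def tri(obs):
    A=[];b=[]
    A=np.zeros((3,3));b=np.zeros(3)
    for cal,px in obs:
        K=cal["intrinsics"];T=np.array(cal["cam_to_world"])
        d=T[:3,:3]@np.linalg.solve(K,[px[0],px[1],1.0]);d/=np.linalg.norm(d)
        P=np.eye(3)-np.outer(d,d);A+=P;b+=P@T[:3,3]
    return np.linalg.solve(A,b)
def R(a):  # tool down, tool x axis at angle a (deg) in world; y = jaws
    a=np.radians(a);c,s=np.cos(a),np.sin(a)
    return np.array([[c,s,0],[s,-c,0],[0,0,-1.0]])
def shot(n,f,crop=None,scale=1):
    c=arm.get_calibration(n); im=arm.snapshot(n)
    np.savez("pics/"+f+".npz",K=c["intrinsics"],T=c["cam_to_world"])
    cv2.imwrite("pics/"+f+"_raw.png",im[:,:,::-1])
    v=im[:,:,::-1]
    if crop: x0,y0,x1,y1=crop; v=v[y0:y1,x0:x1]
    if scale!=1: v=cv2.resize(v,None,fx=scale,fy=scale,interpolation=cv2.INTER_CUBIC)
    cv2.imwrite("pics/"+f+".png",v); return c,im
def load(f):
    d=np.load("pics/"+f+".npz");return {"intrinsics":d["K"],"cam_to_world":d["T"]},cv2.imread("pics/"+f+"_raw.png")
E
python3 - <<'E'
from h import *
ct=arm.get_calibration("top");cs=arm.get_calibration("side")
np.set_printoptions(precision=4,suppress=True)
for n,px,z in [("cover knob",(223,232),.085),("stackU",(255,193),.046),("stackL",(268,231),.046),("park",(428,209),.01),("seat",(354,166),.044),("jar",(420,134),.085),("beaker",(305,125),.06),("spat1",(349,205),0),("spat2",(353,248),0),("pinR?",(392,164),.08),("pinL",(322,188),.08),("red1",(212,194),.085),("red2",(183,260),.085),("red3",(230,277),.085),("green",(181,218),.085)]:
    print(n,ray2plane(ct,px,z))
for n,px,z in [("cover knob",(339,314),.085),("stackU",(292,271),.046),("stackL",(350,266),.046),("park",(356,140),.01),("seat",(293,177),.044)]:
    print(n,ray2plane(cs,px,z))
a=cv2.imread("pics/top0.png");b=cv2.imread("pics/side0.png")
cv2.imwrite("pics/c1.png",cv2.resize(a[120:300,150:450],None,fx=2.6,fy=2.6,interpolation=cv2.INTER_CUBIC))
cv2.imwrite("pics/c2.png",cv2.resize(b[120:400,190:430],None,fx=2.1,fy=2.1,interpolation=cv2.INTER_CUBIC))
E
```

```text
cover knob [0.4494 0.379  0.085 ]
stackU [0.5805 0.2659 0.046 ]
stackL [0.4414 0.232  0.046 ]
park [ 0.4618 -0.3405  0.01  ]
seat [ 0.6402 -0.0938  0.044 ]
jar [ 0.7192 -0.335   0.085 ]
beaker [0.8078 0.0642 0.06  ]
spat1 [ 0.5093 -0.0624  0.    ]
spat2 [ 0.3542 -0.057   0.    ]
pinR? [ 0.6229 -0.222   0.08  ]
pinL [0.5646 0.0303 0.08  ]
red1 [0.5844 0.408  0.085 ]
red2 [0.3707 0.5175 0.085 ]
red3 [0.2981 0.3658 0.085 ]
green [0.5128 0.5177 0.085 ]
cover knob [0.4594 0.3975 0.085 ]
stackU [0.5858 0.2728 0.046 ]
stackL [0.4456 0.239  0.046 ]
park [ 0.4657 -0.3352  0.01  ]
seat [ 0.6442 -0.0744  0.044 ]
```

View pics/c1.png

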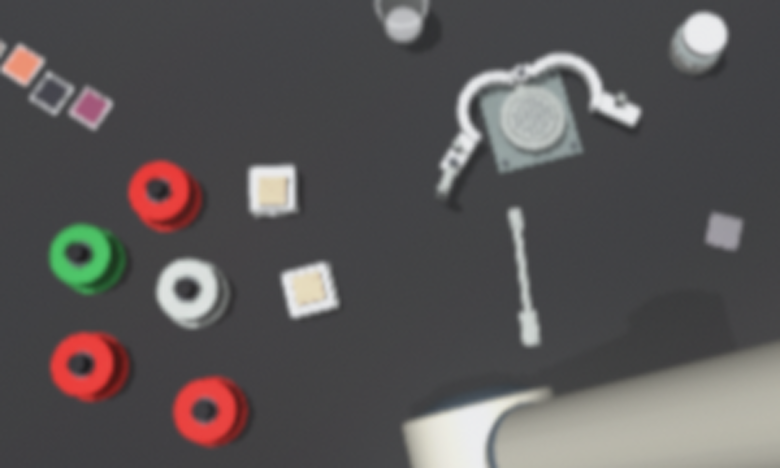

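View pics/c2.png

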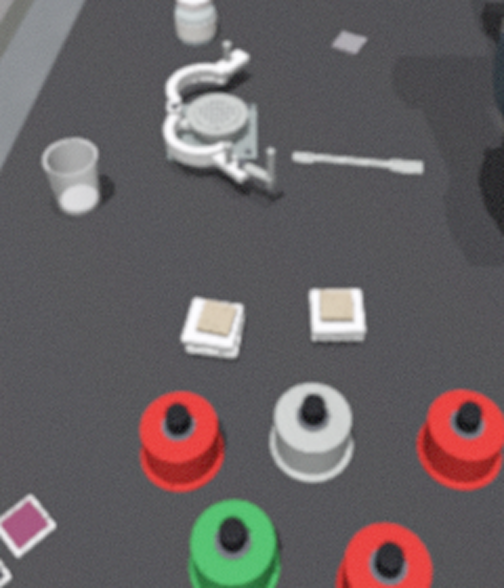

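```bash
cat >> h.py <<'E'
_d=np.load("camtool.npz") if __import__("os").path.exists("camtool.npz") else None
def view_tcp(P,a,zt,px=(318,150)):
    # TCP position s.t. P is seen at px with tool yaw a, tcp height zt
    Tc=_d["T"];K=_d["K"];Rt=R(a)
    W=np.eye(4);W[:3,:3]=Rt;W[:3,3]=[0,0,zt]
    cal={"intrinsics":K,"cam_to_world":W@Tc}
    g=ray2plane(cal,px,P[2])
    return np.array([P[0]-g[0],P[1]-g[1],zt])
E
python3 - <<'E'
from h import *
np.set_printoptions(precision=4,suppress=True)
c=arm.get_calibration("wrist")
W=np.eye(4);W[:3,:3]=arm.current_tool_rot();W[:3,3]=arm.current_ee_pos()
T=np.linalg.inv(W)@c["cam_to_world"];print(T)
np.savez("camtool.npz",T=T,K=c["intrinsics"])
E
python3 - <<'E'
from h import *
np.set_printoptions(precision=4,suppress=True)
for z in (0.1,0.15,.2,.25):
  print(z,view_tcp([0,0,0.046],0,z))
# where TCP projects
W=np.eye(4);T=np.load("camtool.npz");print(proj({"intrinsics":T["K"],"cam_to_world":T["T"]},[0,0,0]))
for P,a in [((0.463,-0.338,.01),0),((.64,-.09,.044),0),((0.51,.25,.046),0),((.455,.385,.085),0)]:
  for zt in (.2,.25):
    p=view_tcp(P,a,zt);print(p,arm.solve_ik(p,R(a)))
E
```

```text
[[ 0.0009 -0.9563 -0.2925  0.0844]
 [ 1.      0.0012 -0.0007  0.0006]
 [ 0.001  -0.2925  0.9563 -0.1693]
 [ 0.      0.      0.      1.    ]]
0.1 [-0.0546  0.0002  0.1   ]
0.15 [-0.0479  0.0002  0.15  ]
0.2 [-0.0412  0.0001  0.2   ]
0.25 [-0.0345 -0.      0.25  ]
[317.363  253.4473]
[ 0.4266 -0.338   0.2   ] [-44.6737  22.6554  89.5972  -0.      67.7474  45.3263]
[ 0.4333 -0.3381  0.25  ] [-44.1867  20.1914  84.9245  -0.      74.8841  45.8133]
[ 0.5991 -0.0899  0.2   ] [-14.1827  27.4852  80.9445  -0.      71.5704  75.8173]
[ 0.6058 -0.09    0.25  ] [-14.0363  25.4691  76.1233  -0.      78.4076  75.9637]
[0.4688 0.2501 0.2   ] [ 21.6369  21.6465  91.3396  -0.      67.0139 111.6369]
[0.4755 0.25   0.25  ] [ 21.3639  19.1572  86.5714  -0.      74.2715 111.3639]
[0.4086 0.3851 0.2   ] [ 37.2151  24.0005  87.2376  -0.      68.7618 127.2151]
[0.4153 0.3851 0.25  ] [ 36.7969  21.5915  82.6532  -0.      75.7554 126.7969]
```

```bash
python3 - <<'E'
from h import *
for n,P,zt in [("wpark",(0.463,-0.338,.01),.2),("whouse",(.64,-.09,.044),.25),("wstack",(0.51,.25,.046),.22)]:
    arm.move_to(view_tcp(P,0,zt),R(0)); arm.sleep(0.15)
    shot("wrist",n); print(n,arm.current_t())
E
```

```text
wpark 1.8167
whouse 3.2
wstack 4.775
```

View pics/wpark.png

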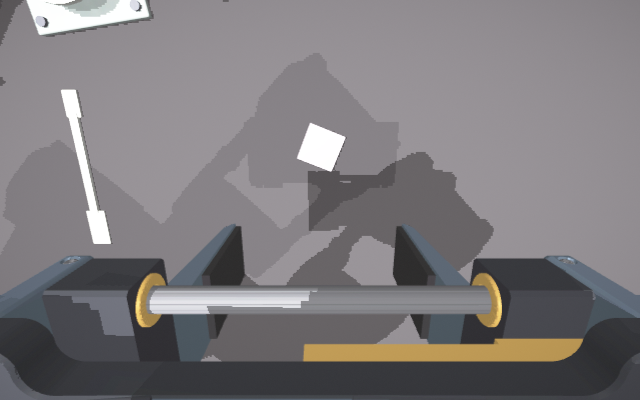

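View pics/whouse.png

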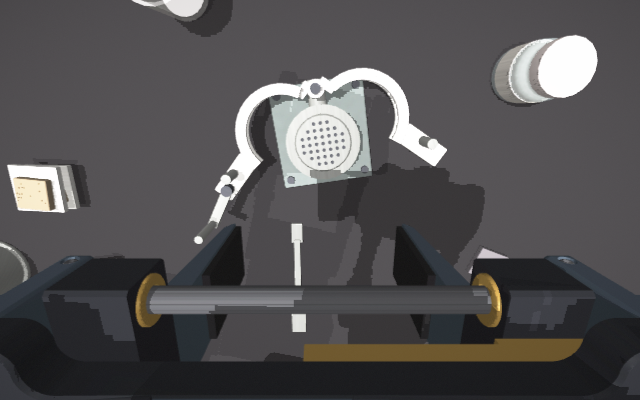

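View pics/wstack.png

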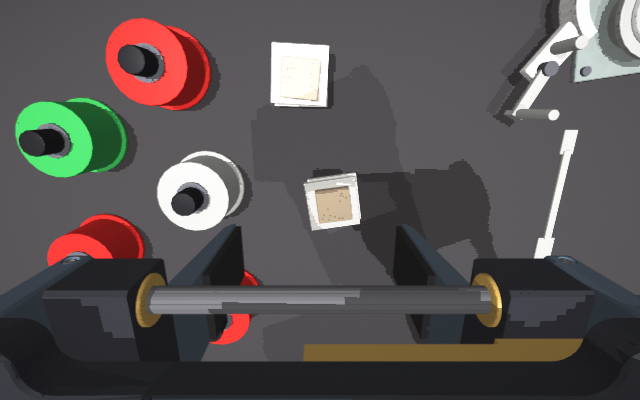

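```bash
python3 - <<'E'
import cv2,numpy as np
def crop(n,x0,y0,x1,y1,s):
    a=cv2.imread(f"pics/{n}_raw.png")[y0:y1,x0:x1];return cv2.resize(a,None,fx=s,fy=s,interpolation=cv2.INTER_CUBIC)
A=np.hstack([crop("wpark",280,110,360,190,5),crop("wstack",260,30,340,110,5)])
B=np.hstack([crop("wstack",295,160,375,240,5),crop("wstack",150,140,250,240,4)])
cv2.imwrite("pics/d1.png",A);cv2.imwrite("pics/d2.png",B)
cv2.imwrite("pics/d3.png",crop("whouse",185,55,455,255,2.9))
E
```

```text
(no output)
```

View pics/d1.png

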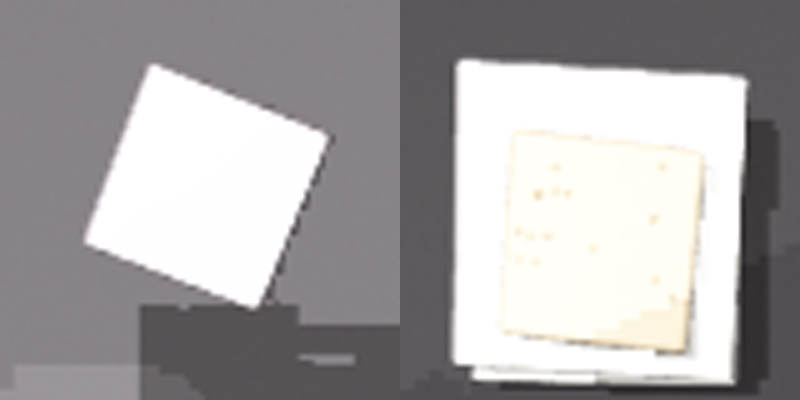

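View pics/d2.png

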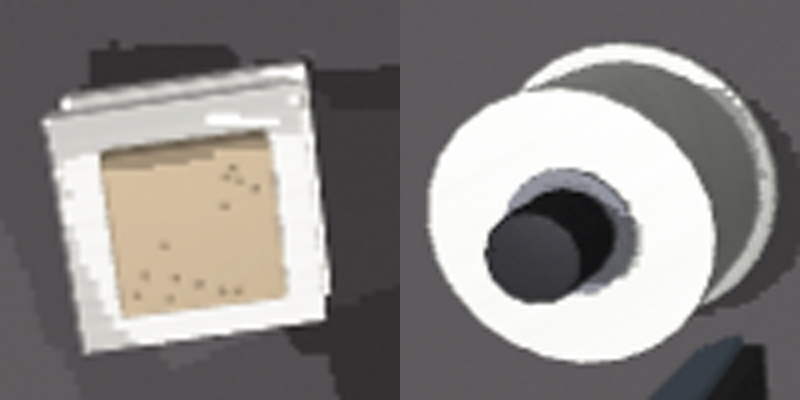

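View pics/d3.png

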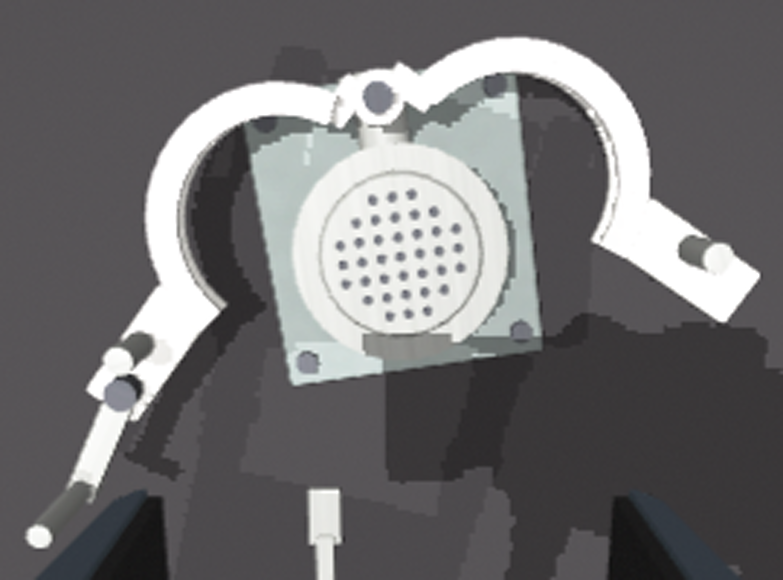

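```bash
python3 - <<'E'
from h import *
P=(.64,-.093,.044)
for n,a in [("seat0",0),("seat180",180)]:
    p=view_tcp(P,a,.16,(318,115)); print(p)
    arm.move_to(p,R(a)); arm.sleep(0.2)
    shot("wrist",n,(200,20,440,220),3.3); print(arm.current_t(),arm.current_joint_positions())
E
```

```text
[ 0.56291657 -0.09287633  0.16      ]
6.375 [-1.52859345e+01  2.72551145e+01  8.87090837e+01  2.42961864e-04
  6.40229040e+01  7.46458961e+01]
[ 0.71708343 -0.09312367  0.16      ]
9.3333 [-1.21285892e+01  3.90631090e+01  6.49200126e+01  1.22677853e-03
  7.60155704e+01 -1.02118364e+02]
```

View pics/seat0.png

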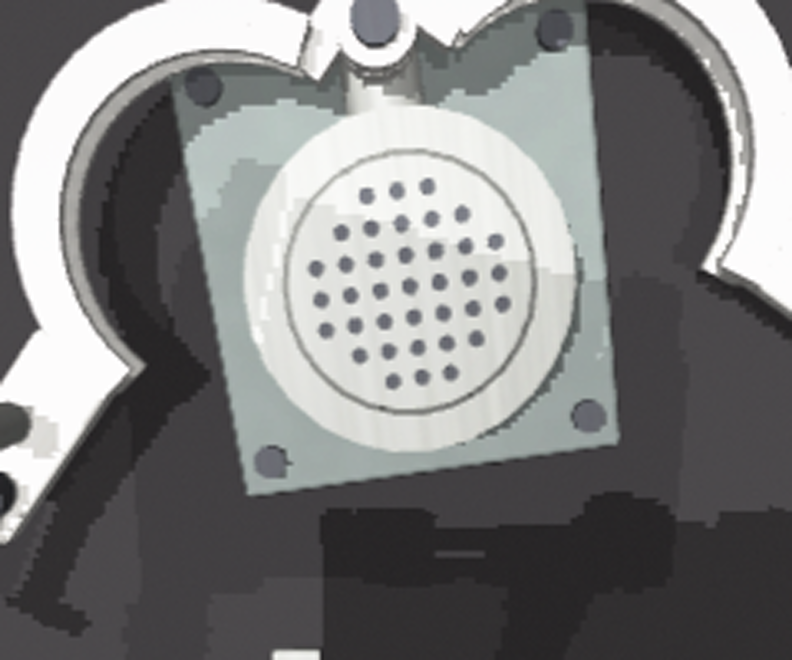

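View pics/seat180.png

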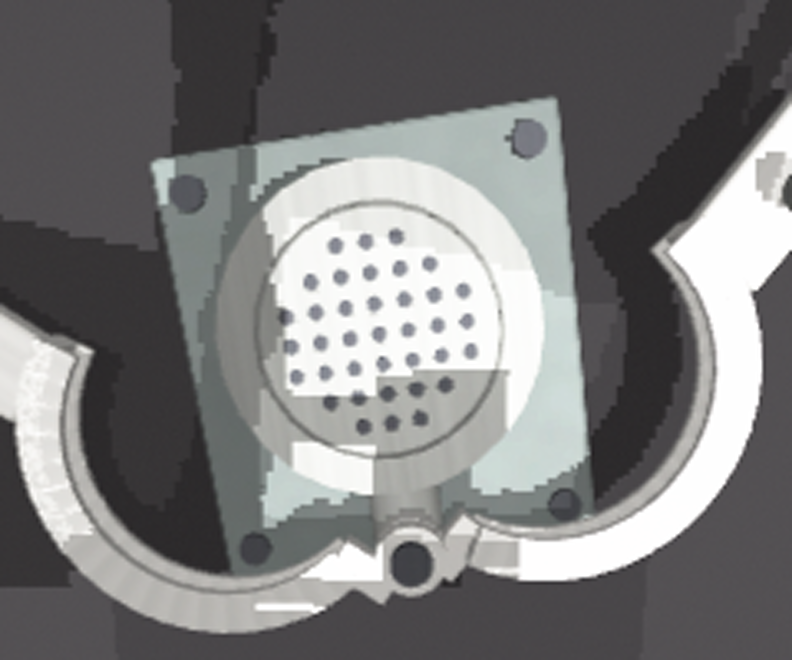

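```bash
cat >> h.py <<'E'
def rectify(cal,im,cx,cy,z,half=.06,res=.00025):
    # top-down picture: col -> +x? : col = (y0 - y)/res (y left positive => left), row=(x0-x)/res (x up)
    n=int(2*half/res)
    K=cal["intrinsics"];T=np.array(cal["cam_to_world"]);E=np.linalg.inv(T)
    # world(x,y,z) from (c,r): x=cx+half-r*res ; y=cy+half-c*res
    M=np.array([[0,-res,cx+half],[-res,0,cy+half],[0,0,z],[0,0,1.0]])
    H=K@E[:3]@M
    return cv2.warpPerspective(im,H,(n,n),flags=cv2.INTER_CUBIC|cv2.WARP_INVERSE_MAP)
def r2w(c,r,cx,cy,half=.06,res=.00025):
    return np.array([cx+half-r*res,cy+half-c*res])
E
cat > seat.py <<'E'
from h import *
np.set_printoptions(precision=5,suppress=True)
P=[.64,-.093]
for f,px in [("seat0",(324.2,106.7)),("seat180",(314.7,120.3))]:
    cal,im=load(f)
    p=ray2plane(cal,px,.044);print(f,p)
    g=cv2.cvtColor(rectify(cal,im,p[0],p[1],.044),cv2.COLOR_BGR2GRAY)
    # local-contrast holes
    bh=cv2.morphologyEx(g,cv2.MORPH_BLACKHAT,cv2.getStructuringElement(cv2.MORPH_ELLIPSE,(25,25)))
    m=(bh>45).astype(np.uint8);n,l,s,c=cv2.connectedComponentsWithStats(m)
    ctr=[c[i] for i in range(1,n) if 40<s[i][4]<220 and abs(s[i][2]-s[i][3])<7 and np.hypot(*(c[i]-240))<125]
    w=np.array([r2w(a,b,p[0],p[1]) for a,b in ctr]);print(len(w),w.mean(0),(w.max(0)+w.min(0))/2)
    cv2.imwrite(f"pics/r_{f}.png",g)
E
python3 seat.py
```

```text
seat0 [ 0.64725 -0.09707  0.044  ]seat.py:12: RuntimeWarning: Mean of empty slice.
  w=np.array([r2w(a,b,p[0],p[1]) for a,b in ctr]);print(len(w),w.mean(0),(w.max(0)+w.min(0))/2)
  ret = ret.dtype.type(ret / rcount)
Traceback (most recent call last):
  File "seat.py", line 12, in <module>
    w=np.array([r2w(a,b,p[0],p[1]) for a,b in ctr]);print(len(w),w.mean(0),(w.max(0)+w.min(0))/2)
                                                                            ~~~~~^^^
ValueError: zero-size array to reduction operation maximum which has no identity
```

```bash
python3 - <<'E'
from h import *
cal,im=load("seat0");p=ray2plane(cal,(324.2,106.7),.044)
cv2.imwrite("pics/r0.png",rectify(cal,im,p[0],p[1],.044))
E
```

```text
(no output)
```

View pics/r0.png

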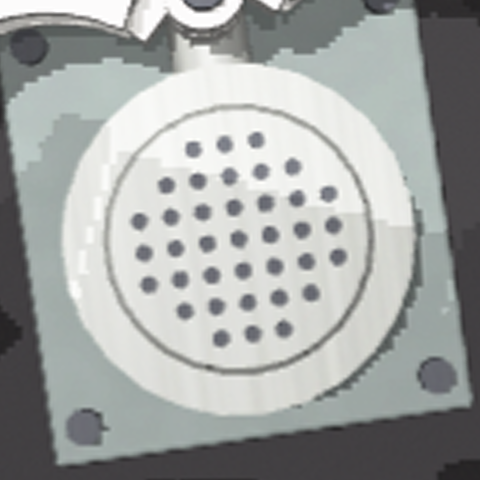

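```bash
sed -i 's/(25,25)/(41,41)/; s/40<s\[i\]\[4\]<220/80<s[i][4]<420/' seat.py; python3 seat.py
```

```text
seat0 [ 0.64725 -0.09707  0.044  ]
37 [ 0.64752 -0.09665] [ 0.64748 -0.09667]
seat180 [ 0.64705 -0.09632  0.044  ]
37 [ 0.64752 -0.09658] [ 0.64746 -0.09658]
```

```bash
cat >> h.py <<'E'
def find(cal,im,cx,cy,z,kind,half=.06,res=.00025,out=None,size=None):
    g=rectify(cal,im,cx,cy,z,half,res); gi=g.astype(int)
    if kind=="tile": m=((gi[:,:,2]-gi[:,:,0])>8)&(gi.sum(2)>240)
    else: m=gi.min(2)>(130 if kind=="plate" else 150)
    m=m.astype(np.uint8)*255
    m=cv2.morphologyEx(m,cv2.MORPH_OPEN,np.ones((9,9)));m=cv2.morphologyEx(m,cv2.MORPH_CLOSE,np.ones((15,15)))
    cs,_=cv2.findContours(m,cv2.RETR_EXTERNAL,cv2.CHAIN_APPROX_NONE)
    cs=[c for c in cs if cv2.contourArea(c)>(size*.6/res)**2]
    n=g.shape[0]/2
    c=min(cs,key=lambda c:np.hypot(*(np.array(cv2.minAreaRect(c)[0])-n)))
    rr=cv2.minAreaRect(cv2.convexHull(c)); (u,v),(w,h),an=rr
    if out:
        o=g.copy();cv2.drawContours(o,[np.intp(cv2.boxPoints(rr))],0,(0,0,255),1);cv2.imwrite("pics/"+out+".png",o)
    b=cv2.boxPoints(rr);W=np.array([r2w(q[0],q[1],cx,cy,half,res) for q in b])
    e=W[1]-W[0];yaw=(np.degrees(np.arctan2(e[1],e[0]))+45)%90-45
    return r2w(u,v,cx,cy,half,res),yaw,(w*res*1e3,h*res*1e3)
E
python3 - <<'E'
from h import *
np.set_printoptions(precision=4,suppress=True)
cal,im=load("wpark")
p=ray2plane(cal,(321,147),.01)
print(find(cal,im,p[0],p[1],.01,"plate",out="f_park",size=.044))
for n,P in [("sU",(.583,.269,.046)),("sL",(.4435,.2355,.046))]:
    arm.move_to(view_tcp(P,0,.13,(318,115)),R(0)); arm.sleep(.15)
    cal,im=shot("wrist",n+"1"); im=im[:,:,::-1].copy()
    print(n,find(cal,im,P[0],P[1],.046,"tile",out="f_"+n,size=.04),arm.current_t())
a=[cv2.imread(f"pics/f_{n}.png") for n in ("park","sU","sL")]
cv2.imwrite("pics/f1.png",cv2.resize(np.hstack(a),(798,266)))
E
```

```text
(array([ 0.4662, -0.3419]), np.float64(0.0), (119.75000000000001, 119.75000000000001))
sU (array([0.5845, 0.2683]), np.float32(-6.1886253), (40.195106506347656, 40.15917205810547)) 12.7917
sL (array([0.446 , 0.2314]), np.float32(7.8153076), (40.216094970703125, 40.47348403930664)) 13.6167
```

View pics/f1.png

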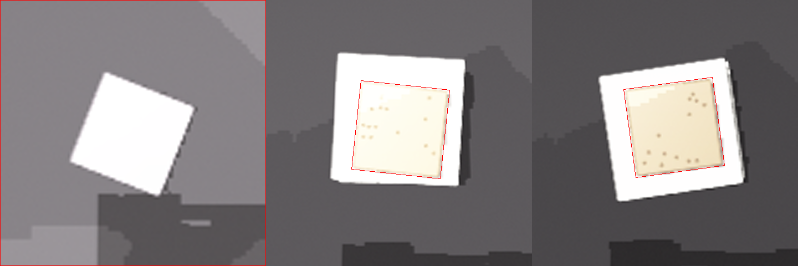

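```bash
cat >> h.py <<'E'
SEAT=np.array([.6475,-.0966]);TH=8.4
HOUSE=np.array([[np.cos(np.radians(TH)),-np.sin(np.radians(TH))],[np.sin(np.radians(TH)),np.cos(np.radians(TH))]])
def pick(xy,yaw,bottom,size,up=.13,dz=.0015,opening=None):
    arm.grip(opening or size+.022)
    arm.move_to([xy[0],xy[1],bottom+.05],R(yaw))
    arm.move_l([xy[0],xy[1],bottom+dz],R(yaw),feed=.12)
    w=arm.grip(size-.012); arm.sleep(.1)
    print("grip w",arm.current_width(),"F",arm.current_force())
    arm.move_l([xy[0],xy[1],up],R(yaw),feed=.25)
    print("lift w",arm.current_width(),"t",arm.current_t())
def place(xy,yaw,bottom,size,via=.13,dz=.0020,up=None):
    arm.move_to([xy[0],xy[1],max(via,bottom+.03)],R(yaw))
    print("over w",arm.current_width())
    arm.move_l([xy[0],xy[1],bottom+.012],R(yaw),feed=.2)
    arm.move_l([xy[0],xy[1],bottom+dz],R(yaw),feed=.03)
    arm.sleep(.15);print("down w",arm.current_width(),"F",arm.current_force())
    arm.grip(size+.018)
    arm.move_l([xy[0],xy[1],up or max(via,bottom+.05)],R(yaw),feed=.25)
    print("placed t",arm.current_t())
E
sed -i 's/130 if kind/200 if kind/' h.py
python3 - <<'E'
from h import *
np.set_printoptions(precision=4,suppress=True)
cal,im=load("wpark")
p=ray2plane(cal,(321,147),.01)
print(find(cal,im,p[0],p[1],.01,"plate",out="f_park",size=.044))
pick([.446,.2314],7.8,.036,.04)
place(SEAT,TH,.044,.04,via=.13)
E
```

```text
(array([ 0.4655, -0.3414]), np.float64(-21.71393564471281), (43.65061569213867, 43.64239501953125))
grip w 0.03979640498318729 F [0.0947 0.8707 7.4909]
lift w 0.03964471771114456 t 16.3417
over w 0.03976029269703253
down w 0.03949502556755773 F [ 0.556   0.1284 -0.3977]
placed t 19.8917
```

```bash
cat >> h.py <<'E'
def look(P,n,kind,size,zt=None,a=0,settle=.15,go=True):
    if go:
        arm.move_to(view_tcp(P,a,zt or P[2]+.085,(318,115)),R(a)); arm.sleep(settle)
    cal,im=shot("wrist",n); im=im[:,:,::-1].copy()
    try: r=find(cal,im,P[0],P[1],P[2],kind,out="f_"+n,size=size)
    except Exception as e: r=None; print("find failed",e); cv2.imwrite("pics/f_"+n+".png",rectify(cal,im,P[0],P[1],P[2]))
    print(n,r,"t",arm.current_t()); return r
E
python3 - <<'E'
from h import *
np.set_printoptions(precision=4,suppress=True)
look([*SEAT,.054],"p1","tile",.04,zt=.13)
look([.446,.2314,.036],"l2","spacer",.06,zt=.13)
a=[cv2.imread(f"pics/f_{n}.png") for n in ("p1","l2")]
cv2.imwrite("pics/f2.png",cv2.resize(np.hstack(a),(800,400)))
E
```

```text
p1 (array([ 0.6474, -0.0969]), np.float64(8.44752100430675), (40.28095626831055, 40.5111083984375)) t 20.5
l2 (array([0.445 , 0.2319]), np.float32(8.601379), (59.827842712402344, 61.78458023071289)) t 22.1333
```

View pics/f2.png

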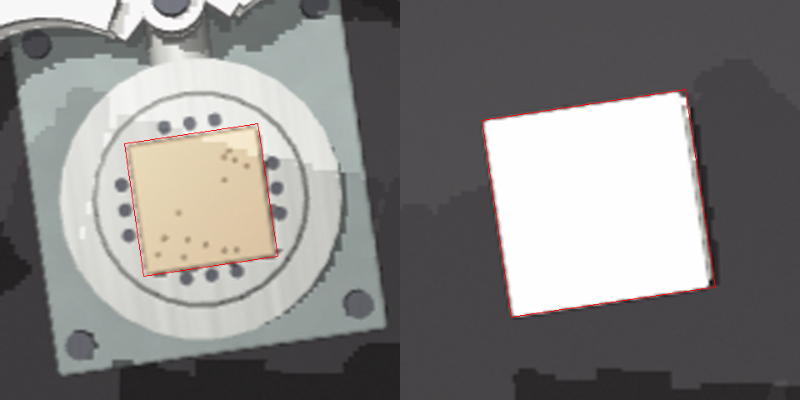

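```bash
cat >> h.py <<'E'
PARK=np.array([.4655,-.3414]);PY=-21.7
E
python3 - <<'E'
from h import *
np.set_printoptions(precision=4,suppress=True)
pick([.4451,.2328],8.6,.028,.06,dz=.0015)
place(PARK,PY,.010,.06,via=.13,dz=.002)
look([*PARK,.018],"k1","plate",.06,zt=.12)
look([.4451,.2328,.028],"l3","tile",.04,zt=.13)
a=[cv2.imread(f"pics/f_{n}.png") for n in ("k1","l3")]
cv2.imwrite("pics/f3.png",cv2.resize(np.hstack(a),(800,400)))
E
```

```text
grip w 0.05973118858675261 F [-1.3399  0.1021  8.0878]
lift w 0.0595261491545601 t 24.825
over w 0.05988472608058801
down w 0.05950779539678133 F [ 0.1253 -0.6668 -0.1681]
placed t 29.3333
k1 (array([ 0.4652, -0.3407]), np.float64(-21.729789189918957), (60.24311828613282, 60.12699890136719)) t 30.0833
l3 (array([0.4419, 0.2286]), np.float32(10.539192), (40.46837615966797, 40.428367614746094)) t 32.35
```

View pics/f3.png

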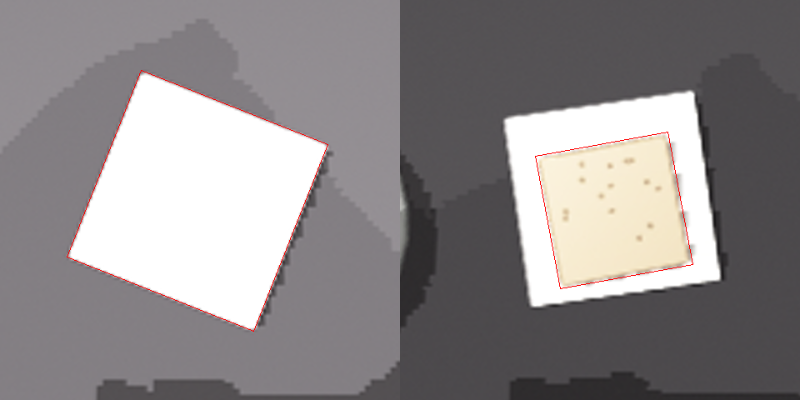

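View pics/l3.png

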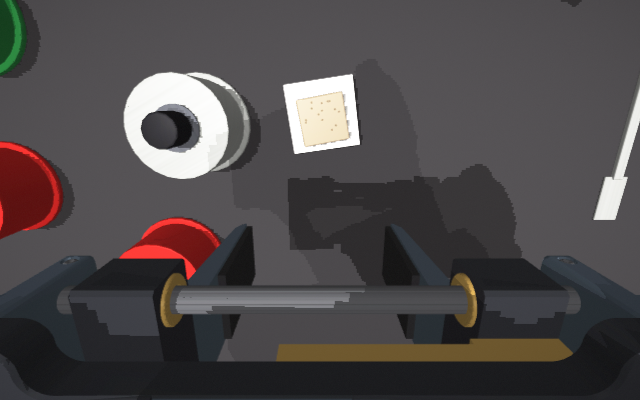

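```bash
python3 - <<'E'
from h import *
np.set_printoptions(precision=4,suppress=True)
cal,im=load("l3")
print(ray2plane(cal,(160,130),.085),ray2plane(cal,(250,122),.003))
pick([.4419,.2286],100.5,.018,.04,dz=.002)
place(SEAT,98.4,.054,.04,via=.13,dz=.0025)
look([.445,.231,.018],"l4","plate",.06,zt=.13)
cv2.imwrite("pics/f4.png",np.hstack([cv2.imread("pics/f_l4.png")[:400,:400]*1,cv2.imread("pics/l4.png")[:400,:400]]))
E
```

```text
[0.4373 0.3389 0.085 ] [0.4386 0.2955 0.003 ]
grip w 0.040021651606205536 F [-0.5798 -0.2665  7.2168]
lift w 0.03994296011099926 t 36.1833
over w 0.03953809770844523
down w 0.039567425505327485 F [-0.5741  0.3333 -0.5583]
placed t 39.625
l4 (array([0.4448, 0.229 ]), np.float32(8.297134), (59.3410530090332, 59.45958709716797)) t 41.95
```

View pics/f4.png

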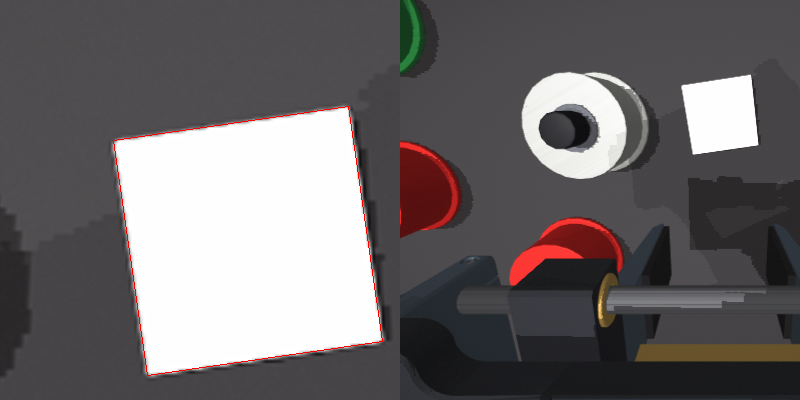

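```bash
python3 - <<'E'
from h import *
np.set_printoptions(precision=4,suppress=True)
pick([.4448,.229],98.3,.010,.06,dz=.0015)
place([.4653,-.341],68.3,.018,.06,via=.12,dz=.002)
look([*PARK,.026],"k2","plate",.06,zt=.12)
r=look([.5845,.2683,.046],"u1","tile",.04,zt=.13)
a=[cv2.imread(f"pics/f_{n}.png") for n in ("k2","u1")]
cv2.imwrite("pics/f5.png",cv2.resize(np.hstack(a),(800,400)))
E
```

```text
grip w 0.05949982615170154 F [-1.6226  0.5828  7.5181]
lift w 0.05951159425798006 t 45.8917
over w 0.059496825856575584
down w 0.059981355190973425 F [ 0.4224  0.7803 -0.676 ]
placed t 50.2167
k2 (array([ 0.4666, -0.3407]), np.float64(-21.655989857875444), (60.24121093750001, 60.52140426635742)) t 51.475
u1 (array([0.5846, 0.2683]), np.float32(-6.340172), (40.14186096191406, 40.14186477661133)) t 53.9
```

View pics/f5.png

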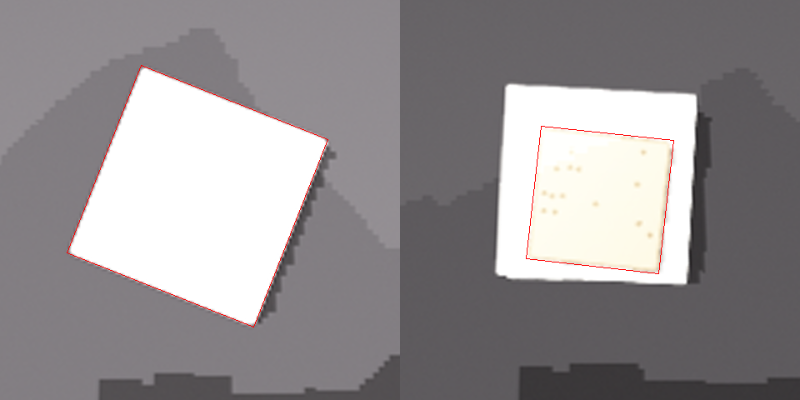

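```bash
python3 - <<'E'
from h import *
np.set_printoptions(precision=4,suppress=True)
pick([.5846,.2683],-6.3,.036,.04,dz=.002)
place(SEAT,8.4,.064,.04,via=.13,dz=.0025)
look([*SEAT,.074],"p3","tile",.04,zt=.15)
look([.583,.2685,.036],"u2","plate",.06,zt=.13)
a=[cv2.imread(f"pics/f_{n}.png") for n in ("p3","u2")]
cv2.imwrite("pics/f6.png",cv2.resize(np.hstack(a),(800,400)))
E
```

```text
grip w 0.03970666136668294 F [-1.361   0.2891  6.0122]
lift w 0.03981208309019029 t 56.4417
over w 0.03991087712418875
down w 0.039529424753691075 F [-0.2294 -0.2024 -0.309 ]
placed t 59.75
p3 (array([ 0.6477, -0.0968]), np.float64(8.560889571164594), (41.276847839355476, 40.646854400634766)) t 60.3667
u2 (array([0.5887, 0.2694]), np.float32(-2.9563217), (59.78886795043945, 60.1522331237793)) t 61.95
```

View pics/f6.png

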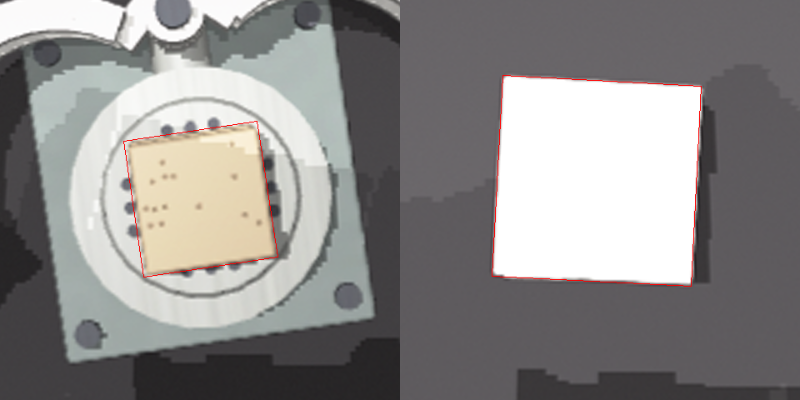

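```bash
python3 - <<'E'
from h import *
np.set_printoptions(precision=4,suppress=True)
pick([.5887,.2694],-3.0,.028,.06,dz=.0015)
place([.4657,-.341],PY,.026,.06,via=.12,dz=.002)
look([*PARK,.034],"k3","plate",.06,zt=.12)
look([.5845,.2683,.028],"u3","tile",.04,zt=.13)
a=[cv2.imread(f"pics/f_{n}.png") for n in ("k3","u3")]
cv2.imwrite("pics/f7.png",cv2.resize(np.hstack(a),(800,400)))
E
```

```text
grip w 0.059421767742179554 F [-0.7109  0.4976  6.5629]
lift w 0.05988110057516281 t 64.6583
over w 0.05949362440417025
down w 0.05978279504158306 F [ 0.1914 -0.3233  0.0351]
placed t 69.0833
k3 (array([ 0.466 , -0.3405]), np.float64(-21.6951128087201), (60.16838073730469, 60.19335174560547)) t 69.8333
find failed min() iterable argument is empty
u3 None t 72.2583
```

View pics/f7.png

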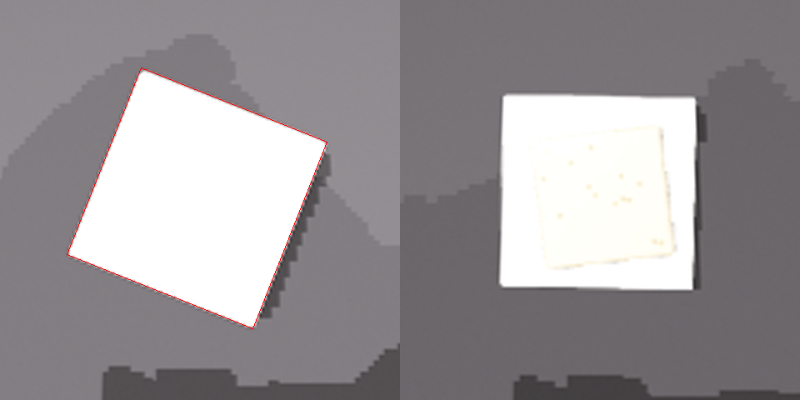

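Tile is nearly saturated in u3 (corners about (535,137), (661,127), (673,253), (550,268) in the panel); I'll lower the colour threshold.

```bash
python3 - <<'E'
from h import *
np.set_printoptions(precision=4,suppress=True)
cal,im=load("u3")
g=rectify(cal,im,.5845,.2683,.028).astype(int)
m=(((g[:,:,2]-g[:,:,0])>3)&(g.sum(2)>500)).astype(np.uint8)*255
m=cv2.morphologyEx(m,cv2.MORPH_CLOSE,np.ones((15,15)));m=cv2.morphologyEx(m,cv2.MORPH_OPEN,np.ones((9,9)))
c=max(cv2.findContours(m,0,2)[0],key=cv2.contourArea)
rr=cv2.minAreaRect(c);print(rr,np.array(rr[1])*.25,r2w(*rr[0],.5845,.2683))
# manual corners
q=np.array([(135,137),(261,127),(273,253),(150,268)])*1.2
print(r2w(*q.mean(0),.5845,.2683), np.degrees(np.arctan2(q[1]-q[0],1)), np.linalg.norm(q[1]-q[0])*.25)
E
```

```text
((243.43692016601562, 236.80758666992188), (161.20347595214844, 162.474365234375), 83.1572265625) [40.3009 40.6186] [0.5853 0.2674]
[0.5856 0.2669] [ 89.6211 -85.2364] 37.9188607423799
```

```bash
python3 - <<'E'
from h import *
np.set_printoptions(precision=4,suppress=True)
pick([.5853,.2674],6.8,.018,.04,dz=.002)
place(SEAT,8.4,.074,.04,via=.13,dz=.0025)
look([*SEAT,.084],"p4","tile",.04,zt=.16)
look([.584,.2685,.018],"u4","plate",.06,zt=.13)
a=[cv2.imread(f"pics/f_{n}.png") for n in ("p4","u4")]
cv2.imwrite("pics/f8.png",cv2.resize(np.hstack(a),(800,400)))
E
```

```text
grip w 0.039151212047004766 F [-2.089  -0.9882  6.9319]
lift w 0.04000019291831581 t 74.9083
over w 0.0396199230597131
down w 0.0398583841287024 F [ 0.2566 -0.6183 -0.1552]
placed t 78.1333
p4 (array([ 0.6476, -0.0969]), np.float64(8.461286463693867), (40.590518951416016, 40.531253814697266)) t 78.7583
u4 (array([0.5869, 0.2691]), np.float32(-0.69869614), (60.15101623535157, 59.9040870666504)) t 80.35
```

View pics/f8.png

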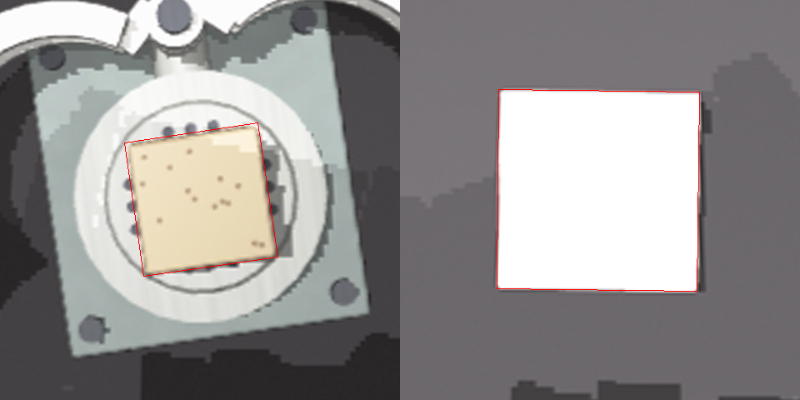

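View pics/p4.png

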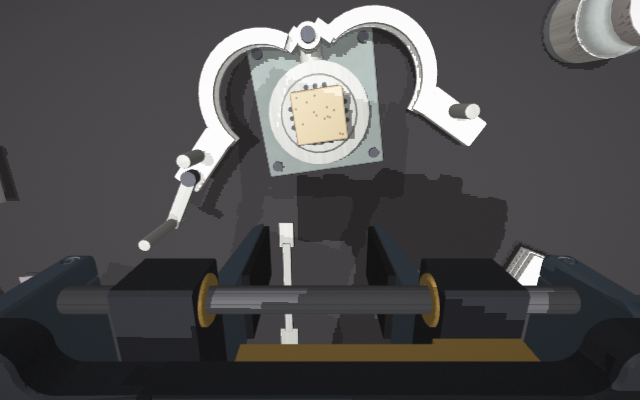

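```bash
python3 - <<'E'
from h import *
np.set_printoptions(precision=4,suppress=True)
pick([.5869,.2691],-.7,.010,.06,dz=.0015)
place([.4658,-.341],PY,.034,.06,via=.12,dz=.002)
look([*PARK,.042],"k4","plate",.06,zt=.13)
P=[.438,.339,.085]
arm.move_to(view_tcp(P,0,.18,(318,115)),R(0)); arm.sleep(.15)
cal,im=shot("wrist","cov1"); im=im[:,:,::-1].copy()
g1=rectify(cal,im,*P[:2],.085);g2=rectify(cal,im,*P[:2],.058)
cv2.imwrite("pics/f9.png",cv2.resize(np.hstack([cv2.imread("pics/f_k4.png"),g1,g2]),(798,266)))
print(arm.current_t())
E
```

```text
grip w 0.05972224963666959 F [-0.6148 -0.7128  5.796 ]
lift w 0.05913300003037741 t 83.1667
over w 0.05986527862514899
down w 0.05975857394587354 F [-0.3423  0.7094  0.696 ]
placed t 87.5167
k4 (array([ 0.4656, -0.3403]), np.float64(-21.600545142862785), (60.186279296875, 60.0800895690918)) t 88.2667
90.8917
```

View pics/f9.png

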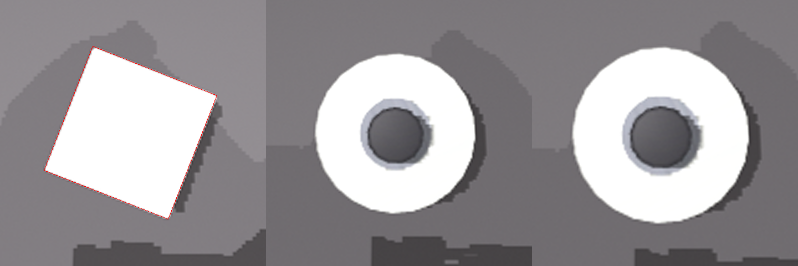

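View pics/cov1.png

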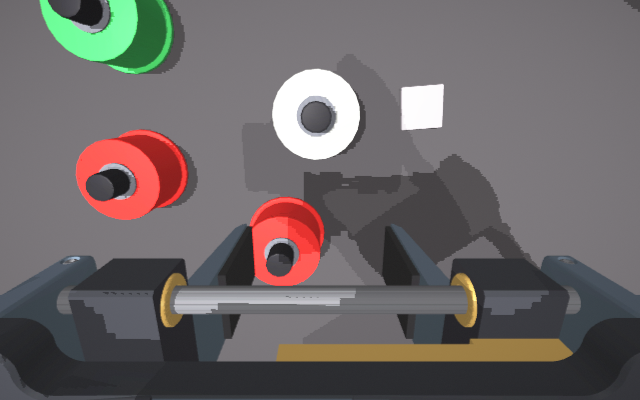

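```bash
cat >> h.py <<'E'
def cover_xy(n,P):
    cal,im=load(n)
    g=rectify(cal,im,P[0],P[1],.058,half=.07);m=(g.min(2)>225).astype(np.uint8)
    c=max(cv2.findContours(m,0,2)[0],key=cv2.contourArea)
    (u,v),r=cv2.minEnclosingCircle(c); h=cv2.convexHull(c);e=cv2.fitEllipse(h)
    xy=r2w(*e[0],P[0],P[1],half=.07)
    g=rectify(cal,im,P[0],P[1],.085,half=.07);m=(g.max(2)<115).astype(np.uint8)[220:340,220:340]
    m=cv2.morphologyEx(m,cv2.MORPH_OPEN,np.ones((5,5)))
    c=max(cv2.findContours(m,0,2)[0],key=cv2.contourArea);k=cv2.fitEllipse(cv2.convexHull(c))
    return xy,np.array(e[1])*.25,r2w(k[0][0]+220,k[0][1]+220,P[0],P[1],half=.07),np.array(k[1])*.25
E
python3 - <<'E'
from h import *
np.set_printoptions(precision=4,suppress=True)
print(cover_xy("cov1",[.438,.339]))
E
```

```text
(array([0.4372, 0.341 ]), array([78.4212, 78.5857]), array([0.4366, 0.3394]), array([25.4873, 28.3078]))
```

```bash
python3 - <<'E'
from h import *
np.set_printoptions(precision=4,suppress=True)
x,y=.4372,.3408
arm.grip(.05)
arm.move_to([x,y,.11],R(8.4))
arm.move_l([x,y,.066],feed=.1)
arm.grip(.014);arm.sleep(.2)
print("grip",arm.current_width(),arm.current_force())
arm.move_l([x,y,.20],feed=.15)
arm.sleep(.1);print("lift",arm.current_width(),arm.current_force(),arm.current_t())
arm.move_to([*SEAT,.20],R(8.4))
arm.sleep(.2);print("over",arm.current_width(),arm.current_force(),arm.current_t())
c,_=shot("wrist","cov2"); shot("side","cov2s",(220,60,420,260),3)
E
```

```text
grip 0.025389340159020383 [-0.9175  1.0392  6.0976]
lift 0.025042576028746016 [ 0.4955 -1.0819 -3.7443] 94.4417
over 0.025408462527834134 [ 0.037   0.5579 -3.0653] 96.4083
```

View pics/cov2.png

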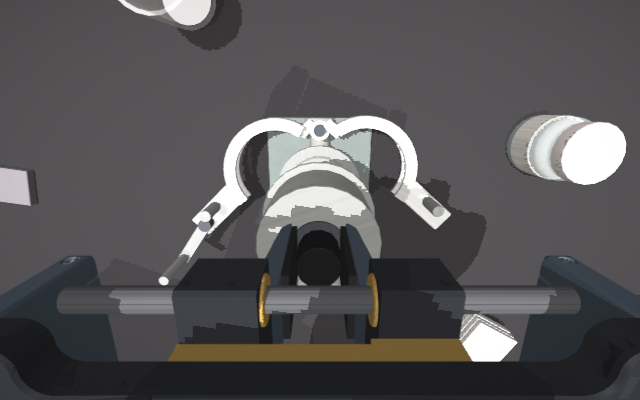

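View pics/cov2s.png

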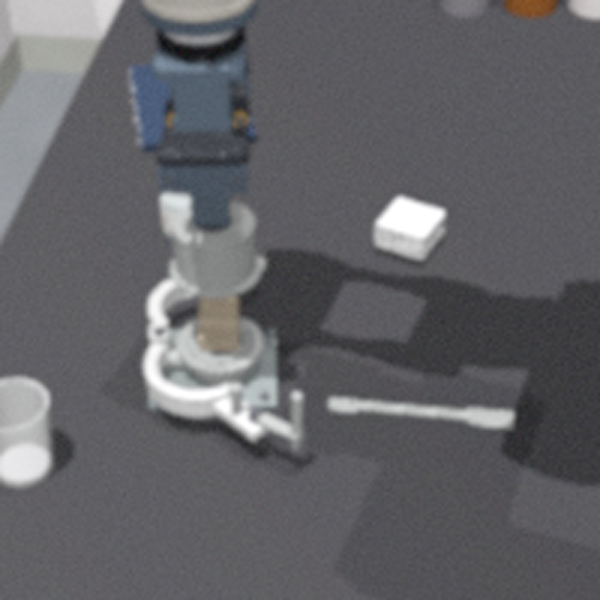

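```bash
python3 - <<'E'
from h import *
np.set_printoptions(precision=4,suppress=True)
arm.move_l([*SEAT,.122],feed=.12)
print(arm.current_width(),arm.current_force())
for z in np.arange(.118,.1045,-.0015):
    arm.move_l([*SEAT,z],feed=.02)
    f=arm.current_force();print(round(z,4),arm.current_ee_pos()[2],f)
    if f[2]>6: break
print(arm.current_width(),arm.current_t())
E
```

```text
0.025136900346936185 [-0.0858  0.3716 -2.4716]
0.118 0.1181724864157561 [-0.5155  0.9534 -3.5815]
0.1165 0.11641724366666514 [-0.0264 -0.2869 -3.029 ]
0.115 0.11489218880758936 [-0.0978 -0.0045 -3.253 ]
0.1135 0.11338475618685577 [-0.3009 -0.9046 -2.7085]
0.112 0.11188955584704117 [ 0.8673 -0.3223 -3.1742]
0.1105 0.11036680253410526 [ 0.1665  1.0298 -3.309 ]
0.109 0.10889296356482459 [-0.845  -0.1347 -2.9161]
0.1075 0.10737455060496592 [ 0.1717 -0.0406 -3.5277]
0.106 0.10630098060765403 [-0.1997  1.5326  2.1702]
0.02531628436289937 99.6583
```

```bash
python3 - <<'E'
from h import *
np.set_printoptions(precision=4,suppress=True)
arm.move_l([*SEAT,.1058],feed=.02)
print(arm.current_force());arm.grip(.05)
arm.move_l([*SEAT,.16],feed=.2)
P=[*SEAT,.098]
arm.move_to(view_tcp(P,0,.22,(318,125)),R(0));arm.sleep(.15)
cal,im=shot("wrist","cl1",(160,20,500,260),2.3);print(arm.current_t())
im=im[:,:,::-1].copy()
shot("side","cl1s",(230,120,350,240),5)
g=rectify(cal,im,*SEAT,.098,half=.07);m=(g.min(2)>225).astype(np.uint8)
cv2.imwrite("pics/g.png",g)
E
```

```text
[-1.7713  2.1326  5.5406]
101.55
```

View pics/cl1.png

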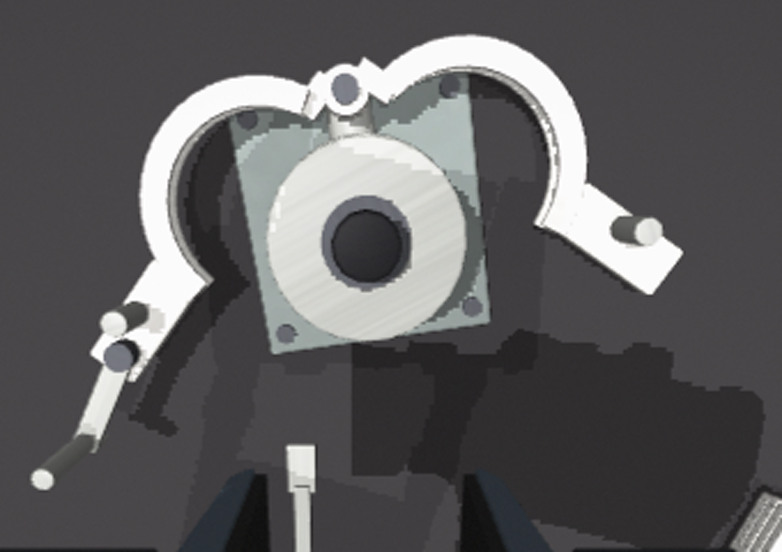

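View pics/cl1s.png

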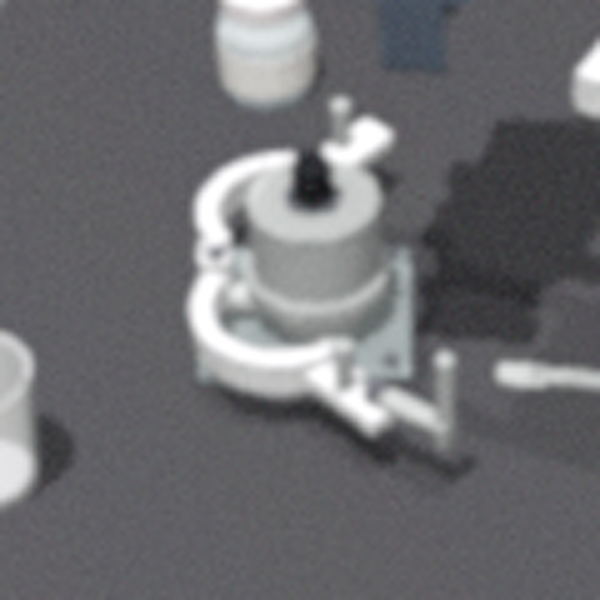

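View pics/g.png

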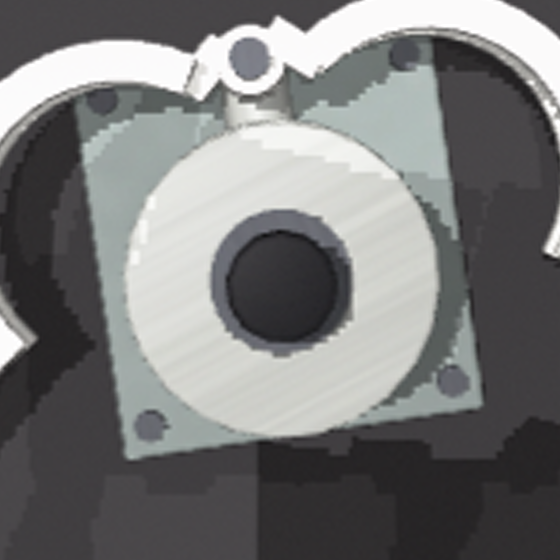

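```bash
python3 - <<'E'
from h import *
np.set_printoptions(precision=4,suppress=True)
cal,im=load("cl1")
H=SEAT+HOUSE@[.062,0];print("hinge",H, "seen",ray2plane(cal,(345/2.3+160,88/2.3+20),.056))
def cp(u,v,z): return ray2plane(cal,(u/2.3+160,v/2.3+20),z)[:2]
pr=cp(648,231,.082);pl=cp(114,322,.082);lv=cp(121,355,.06);lp=cp(42,480,.106)
for n,p in (("pr",pr),("pl",pl),("lv",lv),("lp",lp)):
    q=HOUSE.T@(p-SEAT);print(n,p,"house",q,"r hinge",np.linalg.norm(p-H))
print("lp-lv",np.linalg.norm(lp-lv),"lv-pl",np.linalg.norm(lv-pl))
r0=np.degrees(np.arctan2(20,138))
for n,p in (("pr",pr),("pl",pl)):
    q=HOUSE.T@(p-H);print(n,"ang from -x",np.degrees(np.arctan2(abs(q[1]),-q[0]))-r0)
E
```

```text
hinge [ 0.7088 -0.0875] seen [ 0.7086 -0.0881  0.056 ]
pr [ 0.651  -0.2138] house [-0.0136 -0.1165] r hinge 0.13890704665376685
pl [0.6127 0.0111] house [-0.0186  0.1116] r hinge 0.1377247609178553
lv [0.5935 0.0172] house [-0.0368  0.1205] r hinge 0.1557605253940336
lp [0.5494 0.04  ] house [-0.0771  0.1495] r hinge 0.2042038728879009
lp-lv 0.04971409408668267 lv-pl 0.020141017479397307
pr ang from -x 48.75578278508818
pl ang from -x 45.9129262970503
```

```bash
cat >> h.py <<'E'
HINGE=SEAT+HOUSE@np.array([.062,0])
def pinpos(ang): # world angle (deg) of pin about hinge
    t=np.radians(ang);return HINGE+.139*np.array([np.cos(t),np.sin(t)])
def swing(start,end,z,flip,over=2.0,fstop=12,step=6):
    s=np.sign(end-start)
    p=pinpos(start)
    arm.grip(.034)
    arm.move_to([*p,.14],R(start+flip)); arm.move_l([*p,z],feed=.12)
    print("down",arm.current_force(),arm.current_t())
    arm.grip(.006);arm.sleep(.1);print("w",arm.current_width(),arm.current_force())
    n=int(np.ceil(abs(end-start)/step))
    for a in np.linspace(start,end,n+1)[1:]:
        arm.move_l([*pinpos(a),z],R(a+flip),feed=.1)
        f=arm.current_force();t=np.radians(a);tan=f[1]*np.cos(t)-f[0]*np.sin(t)
        print(round(a,1),"tanF",round(tan*s,2),end=" | ")
        if tan*s<-fstop: print("stop early"); break
    else:
        for k in np.arange(.3,over+.01,.3):
            a=end+s*k
            arm.move_l([*pinpos(a),z],R(a+flip),feed=.03)
            arm.sleep(.05)
            f=arm.current_force();t=np.radians(a);tan=f[1]*np.cos(t)-f[0]*np.sin(t)
            print("\n over",round(k,2),round(tan*s,2),arm.current_ee_pos()[:2]-pinpos(a),end="")
            if tan*s<-fstop: break
    print("\nw",arm.current_width(),"t",arm.current_t())
    arm.grip(.020)
    e=arm.current_ee_pos();arm.move_l([e[0],e[1],.15],feed=.2)
E
python3 - <<'E'
from h import *
np.set_printoptions(precision=4,suppress=True)
p=np.array([.651,-.2138])-HINGE
st=np.degrees(np.arctan2(p[1],p[0]));en=np.degrees(np.arctan2(-20,-138))+TH
print(st,en)
swing(st,en,.064,180)
E
```

```text
-114.6111973166332 -163.35367918553146
down [-1.2328 -0.6677  0.981 ] 104.05
w 0.010869853815275193 [-1.3508 -0.082   4.9076]
-120.0 tanF 1.7 | -125.4 tanF 0.88 | -130.9 tanF 1.46 | -136.3 tanF 1.25 | -141.7 tanF 2.04 | -147.1 tanF 0.92 | -152.5 tanF 1.56 | -157.9 tanF 0.92 | -163.4 tanF 0.84 | 
 over 0.3 -1.18 [-0.0005 -0.0003]
 over 0.6 -6.6 [-0.0002 -0.0009]
 over 0.9 -11.24 [-0.     -0.0016]
 over 1.2 -16.39 [ 0.0002 -0.0022]
w 0.011439554157493599 t 108.3833
```

```bash
python3 - <<'E'
from h import *
np.set_printoptions(precision=4,suppress=True)
p=np.array([.6127,.0111])-HINGE
st=np.degrees(np.arctan2(p[1],p[0]));en=180-np.degrees(np.arctan2(20,138))+TH
print(st,en)
swing(st,en,.064,180)
P=[*(SEAT+HOUSE@[-.06,0.03]),.06]
arm.move_to(view_tcp(P,0,.22,(318,105)),R(0));arm.sleep(.15)
shot("wrist","cl2",(160,0,500,240),2.3);print(arm.current_t())
E
```

```text
134.26229753125833 180.15367918553147
down [0.1052 0.179  0.4955] 111.7833
w 0.01101493264216929 [-0.3995  0.046   6.4399]
140.0 tanF 1.55 | 145.7 tanF 1.98 | 151.5 tanF 0.97 | 157.2 tanF 2.19 | 162.9 tanF 1.39 | 168.7 tanF 1.07 | 174.4 tanF 1.37 | 180.2 tanF -2.54 | 
 over 0.3 -6.0 [-0.0003  0.0008]
 over 0.6 -12.3 [-0.0003  0.0014]
w 0.011108739175039057 t 115.3
116.9333
```

View pics/cl2.png

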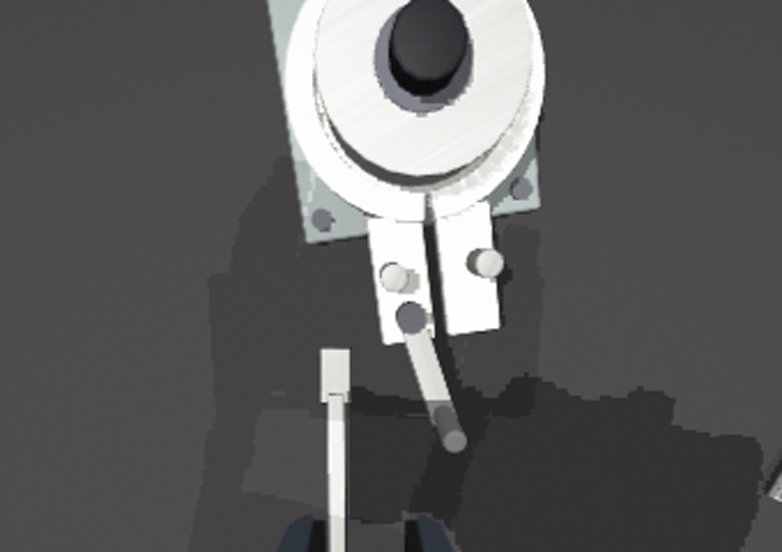

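```bash
cat >> h.py <<'E'
def latch(pv,L,start,end,z,flip,fstop=10,step=6,a_max=12):
    pos=lambda a: pv+L*np.array([np.cos(np.radians(a)),np.sin(np.radians(a))])
    s=np.sign(end-start)
    arm.grip(.030); arm.move_to([*pos(start),.17],R(start+flip)); arm.move_l([*pos(start),z],feed=.12)
    arm.grip(.004);arm.sleep(.1);print("w",arm.current_width(),arm.current_force())
    seq=list(np.linspace(start,end,int(np.ceil(abs(end-start)/step))+1)[1:])
    seq+=[end+s*k for k in np.arange(.8,a_max,.8)]
    for a in seq:
        fine=(a-end)*s>-6
        arm.move_l([*pos(a),z],R(a+flip),feed=.02 if fine else .06)
        if fine: arm.sleep(.05)
        f=arm.current_force();t=np.radians(a);tan=(f[1]*np.cos(t)-f[0]*np.sin(t))*s
        print(round(a,1),round(tan,2),end=" | ")
        if tan<-fstop: print("STOP");break
    e=arm.current_ee_pos();print("\nw",arm.current_width(),e,"t",arm.current_t(), "actual ang",np.degrees(np.arctan2(e[1]-pv[1],e[0]-pv[0])))
    arm.grip(.018); arm.move_l([e[0],e[1],.17],feed=.2)
E
python3 - <<'E'
from h import *
np.set_printoptions(precision=4,suppress=True)
cal,im=load("cl2")
def cp(u,v,z): return ray2plane(cal,(u/2.3+160,v/2.3),z)[:2]
lv=cp(411,317,.06);lp=cp(455,441,.106);pl=cp(394,276,.082);pr=cp(489,262,.082)
for n,p in (("lv",lv),("lp",lp),("pl",pl),("pr",pr)): print(n,p,HOUSE.T@(p-SEAT))
d=lp-lv;print(np.linalg.norm(d),np.degrees(np.arctan2(d[1],d[0]))-TH)
E
```

```text
lv [ 0.5511 -0.0969] [-0.0954  0.0138]
lp [ 0.5057 -0.1129] [-0.1426  0.0045]
pl [ 0.5699 -0.0881] [-0.0755  0.0197]
pr [ 0.5756 -0.1271] [-0.0756 -0.0197]
0.048123080635654465 -168.88323255648456
```

```bash
python3 - <<'E'
from h import *
np.set_printoptions(precision=4,suppress=True)
latch(np.array([.5511,-.0969]),.048,-160.5,-84,.086,180)
P=[*(SEAT+HOUSE@[-.05,0]),.06]
arm.move_to(view_tcp(P,0,.24,(318,105)),R(0));arm.sleep(.15)
shot("wrist","cl3",(160,0,500,240),2.3);print(arm.current_t())
shot("side","cl3s",(230,120,350,240),5)
E
```

```text
w 0.009155049958096616 [-1.098   0.8287  6.6038]
-154.6 0.24 | -148.7 0.87 | -142.8 -0.6 | -137.0 -1.09 | -131.1 -0.43 | -125.2 -0.96 | -119.3 -0.16 | -113.4 -0.64 | -107.5 -0.01 | -101.7 -0.58 | -95.8 -0.22 | -89.9 -0.94 | -84.0 -0.2 | -83.2 -0.73 | -82.4 -2.96 | -81.6 -6.86 | -80.8 -9.49 | -80.0 -14.41 | STOP

w 0.0086633803606908 [ 0.5565 -0.1428  0.0859] t 124.3583 actual ang -83.31375754778516
127.125
```

View pics/cl3.png

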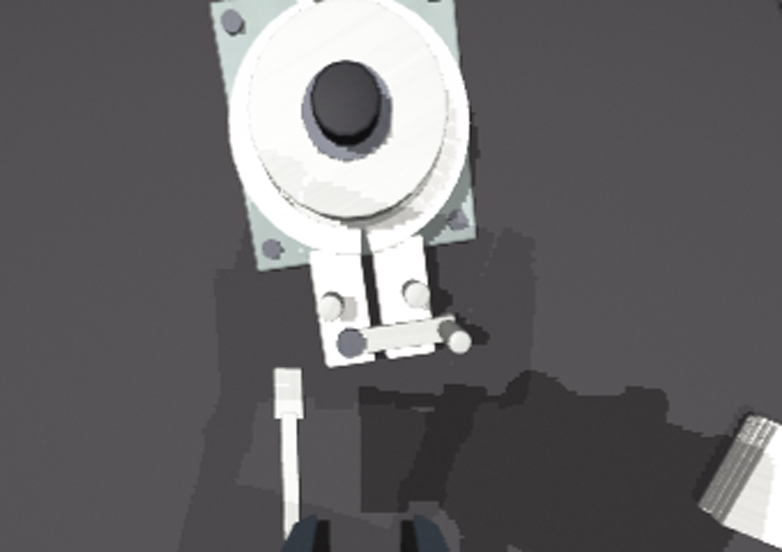

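View pics/cl3s.png

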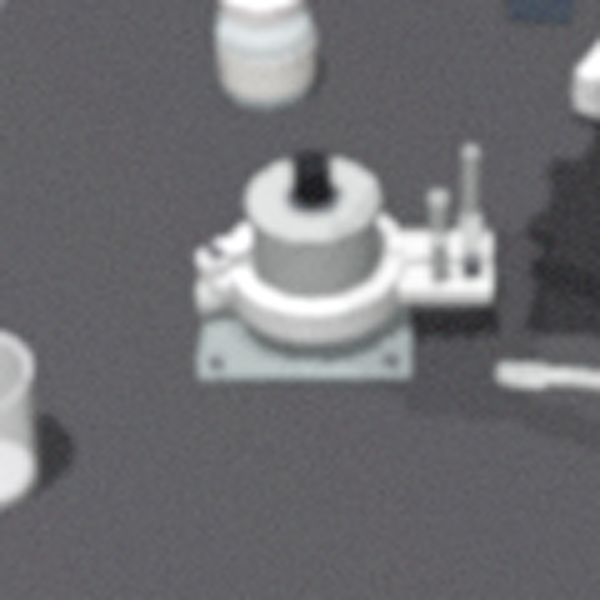

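```bash
python3 - <<'E'
from h import *
np.set_printoptions(precision=4,suppress=True)
cal,im=load("cl3")
def cp(u,v,z): return ray2plane(cal,(u/2.3+160,v/2.3),z)[:2]
for n,p in (("pl",cp(331,306,.082)),("pr",cp(417,293,.082)),("lv",cp(351,343,.06)),("lp",cp(459,341,.106)),("knob",cp(346,90,.125))): print(n,HOUSE.T@(p-SEAT))
arm.move_to(view_tcp([*PARK,.042],0,.16,(318,115)),R(0));arm.sleep(.1)
look([*PARK,.042],"k5","plate",.06,go=False)
shot("side","fin");shot("top","fint")
print(arm.current_t(),arm.current_force())
E
```

```text
pl [-0.0753  0.0187]
pr [-0.0752 -0.0202]
lv [-0.0957  0.0131]
lp [-0.0956 -0.0338]
knob [ 0.0019 -0.0011]
k5 (array([ 0.4656, -0.3403]), np.float64(-21.571309454379914), (60.38796997070313, 60.17170333862305)) t 128.4083
128.5083 [ 0.1779  0.5859 -0.1144]
```

View pics/fin.png

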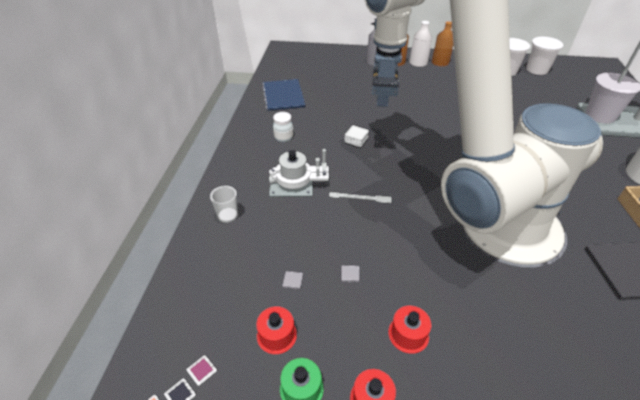

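The final view shows the clamp closed and latched at (293,175), both stands empty at (293,280) and (350,273), the spacer pile on the park block at (356,136), and the bystanders unmoved. Handing in.

```bash
python3 - <<'E'
from rig import arm
arm.sign_off(); print(arm.current_t())
E
```

```text
the job is handed in; nothing more can be done
the job is handed in; nothing more can be done
```

The job is done and handed in at about 128 s of the 210 s allowed. All four tiles are on the seat, the four spacers are piled on the empty riser, the cover is on, both clamp halves are closed and the latch is across.

- **Tiles:** the first, third and fourth measured within about 0.3 mm of the seat centre and about 0.2° of square. I did not measure the second tile on its own; it may sit about 1 mm off.
- **Spacers:** each plate measured about 1.4 mm or less from the pile centre, and the last look showed the top plate unmoved.
- **Cover:** it had been knocked several centimetres towards one stack during the run. I measured its position again before gripping it. It made contact within about 0.3 mm of the seated height and looked concentric from above.
- **Clamp and latch:** I closed the right half, then the left, then the latch. Each was pushed until the force rose at its stop. The last picture put the left pin at (-75, +19) mm and the right at (-75, -20) mm from the housing axis, against (-76, ±20) expected. The latch bar pointed straight across.
- **Checks that disagreed slightly:** the last look put the cover knob about 2 mm off centre. That was an oblique, hand-picked reading, so I trust the overhead view taken just after placing, which was exact. Small upward forces of 5–8 N appeared whenever the gripper closed on something, with no effect I could see.
- **Grip and bystanders:** I never saw the grip slacken. The jar, beaker, spatula and the red and green look-alikes look untouched in the last picture.

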